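# Hang the ring spanners on one prong, largest first

### The job

Put the three loose ring spanners away: thread each by its ring onto the long slanted prong in the middle of the tool rail, the largest first, then the middle one, and the smallest last, so that every one hangs freely from the prong with its ring at the top. Leave the other things on the bench where they are.

Things in the scene. Friction and masses are not known exactly. Their poses are not given: they have to be found in the camera images.
- large_grip (a point): the large ring spanner: plain forged steel, 225 mm long, a closed ring at one end, a striking block at the other; starts flat on the bench. Point on the shank near the balance point, mid-thickness, 10.5 mm over the underside; shank here 27 mm wide, 13 mm thick (clear of the bench by 4 mm). Local x along the shank to the ring, y across it, z square to the flat faces (up at the start)
- large_ring (a point): centre of the bore of the large spanner's ring, mid-thickness, 80 mm along x from large_grip; same axes. Ring 67 mm across, 21 mm thick, bore 41 mm. The striking block at the other end is 34 mm wide, 36 mm long, 21 mm thick
- medium_grip (a point): the medium ring spanner: plain forged steel, 190 mm long, a closed ring at one end, a striking block at the other; starts flat on the bench. Point on the shank near the balance point, mid-thickness, 8.5 mm over the underside; shank here 23 mm wide, 11 mm thick (clear of the bench by 3 mm). Local x along the shank to the ring, y across it, z square to the flat faces (up at the start)
- medium_ring (a point): centre of the bore of the medium spanner's ring, mid-thickness, 68 mm along x from medium_grip; same axes. Ring 53 mm across, 17 mm thick, bore 32 mm. The striking block at the other end is 29 mm wide, 32 mm long, 17 mm thick
- small_grip (a point): the small ring spanner: plain forged steel, 165 mm long, a closed ring at one end, a striking block at the other; starts flat on the bench. Point on the shank near the balance point, mid-thickness, 7.5 mm over the underside; shank here 20 mm wide, 10 mm thick (clear of the bench by 2.5 mm). Local x along the shank to the ring, y across it, z square to the flat faces (up at the start)
- small_ring (a point): centre of the bore of the small spanner's ring, mid-thickness, 60 mm along x from small_grip; same axes. Ring 42 mm across, 15 mm thick, bore 24 mm. The striking block at the other end is 25 mm wide, 28 mm long, 15 mm thick
- prong: straight steel storage prong, 10 mm round bar 120 mm long, on the middle of the fixed grey tool rail. Origin: its root on the rail's flat bar, 240 mm over the bench. Local z runs out along the prong to its tip, towards the robot's side and up, 40 degrees from vertical; y is level, along the rail; x is square to both, away from the robot's side and up
- prong_tip (a point): round tip of the prong, 120 mm from the root along local z; same axes. The rail's flat bar spans 40 mm below to 10 mm above the root; its posts, 170 mm to either side, are 285 mm high; other tools hang from the bar 145 mm to either side of the prong
- bolt: bystander, to be left alone: hexagon-head bolt, 33 mm across, standing on its head, 53 mm high; origin under its centre
- socket: bystander, to be left alone: plain steel socket, 34 mm diameter, 42 mm high, standing; origin under its centre
- tape: bystander, to be left alone: tape measure, 72 x 42 x 62 mm, standing; origin under its centre
- hammer: bystander, to be left alone: hammer, 300 mm long, lying flat; origin under its middle
- screwdriver: bystander, to be left alone: screwdriver, 200 mm long, lying; origin under its middle
Things that resemble listed ones, but are neither listed nor needed, are in the scene too. What is shaped like the part that bears medium_grip but green or orange is not meant.

How it is judged:
On the way, in this order (a step that is already met when the one before it is completed fails the run):
1. the largest spanner hangs on the prong, and neither of the others is on it yet (x of large_ring in the frame of prong between -0.0245 and 0.0245 m and y of large_ring in the frame of prong between -0.0245 and 0.0245 m and z of large_ring in the frame of prong between 0.004 and 0.118 m and angle between large_grip's own x axis and vertical below 0.6 rad and not (x of medium_ring in the frame of prong between -0.02 and 0.02 m and y of medium_ring in the frame of prong between -0.02 and 0.02 m and z of medium_ring in the frame of prong between 0.004 and 0.118 m) and not (x of small_ring in the frame of prong between -0.016 and 0.016 m and y of small_ring in the frame of prong between -0.016 and 0.016 m and z of small_ring in the frame of prong between 0.004 and 0.118 m)), for 0.2 s.
2. the middle spanner hangs on the prong with the largest, and the smallest is not on it yet (x of large_ring in the frame of prong between -0.0245 and 0.0245 m and y of large_ring in the frame of prong between -0.0245 and 0.0245 m and z of large_ring in the frame of prong between 0.004 and 0.118 m and angle between each of large_grip, medium_grip's own x axis and vertical below 0.6 rad and x of medium_ring in the frame of prong between -0.02 and 0.02 m and y of medium_ring in the frame of prong between -0.02 and 0.02 m and z of medium_ring in the frame of prong between 0.004 and 0.118 m and not (x of small_ring in the frame of prong between -0.016 and 0.016 m and y of small_ring in the frame of prong between -0.016 and 0.016 m and z of small_ring in the frame of prong between 0.004 and 0.118 m)), for 0.2 s.
3. the smallest spanner hangs on the prong with the other two (x of large_ring in the frame of prong between -0.0245 and 0.0245 m and y of large_ring in the frame of prong between -0.0245 and 0.0245 m and z of large_ring in the frame of prong between 0.004 and 0.118 m and angle between each of large_grip, medium_grip, small_grip's own x axis and vertical below 0.6 rad and x of medium_ring in the frame of prong between -0.02 and 0.02 m and y of medium_ring in the frame of prong between -0.02 and 0.02 m and z of medium_ring in the frame of prong between 0.004 and 0.118 m and x of small_ring in the frame of prong between -0.016 and 0.016 m and y of small_ring in the frame of prong between -0.016 and 0.016 m and z of small_ring in the frame of prong between 0.004 and 0.118 m), for 0.2 s.
At the end, for the whole second after the job is handed in: All three spanners are threaded by their rings on the one prong, between its root and tip, the largest innermost and the smallest outermost, each hanging ring uppermost, its shank within 0.6 rad (34 degrees) of plumb (all of step 3 and ((z of prong_tip in the frame of large_ring above 0 m and z of medium_ring in the frame of large_ring above 0.005 m) or (z of prong_tip in the frame of large_ring below 0 m and z of medium_ring in the frame of large_ring below -0.005 m)) and ((z of prong_tip in the frame of medium_ring above 0 m and z of small_ring in the frame of medium_ring above 0.005 m) or (z of prong_tip in the frame of medium_ring below 0 m and z of small_ring in the frame of medium_ring below -0.005 m))); the robot touches nothing.
It fails at once if the bolt is shifted by more than 40 mm (distance of bolt from where it was at the start of the episode above 0.04 m).
It fails at once if the socket is shifted by more than 40 mm (distance of socket from where it was at the start of the episode above 0.04 m).
It fails at once if the tape is shifted by more than 40 mm (distance of tape from where it was at the start of the episode above 0.04 m).
It fails at once if the hammer is shifted by more than 40 mm (distance of hammer from where it was at the start of the episode above 0.04 m).
It fails at once if the screwdriver is shifted by more than 40 mm (distance of screwdriver from where it was at the start of the episode above 0.04 m).
It also fails if it takes over 72 s, if anything falls off the work surface, if the arm or the gripper's body presses on something with over 40 N, if the wrist force passes 120 N, or if a joint passes its speed limit or range.

### The arm

A 6-joint arm with a two-finger parallel gripper is mounted at the origin on the work surface. World frame = base frame: x ahead of the robot, y to its left, z up, the work surface at z = 0. Lengths are in m, angles in rad, forces in N, time in s.
With the tool pointing down it reaches from about 0.225 to 0.725 m from the base axis. Payload 3.1 kg.
Tool frame: the origin (TCP) lies midway between the tips of the shut fingers; the grasp point (between the pads) lies 19 mm behind it; x points along the fingers, y is the direction in which the jaws open and shut, and the axes are right-handed (so a half turn about x gives the same grasp; the last joint's range is limited). The gripper opens to 85 mm and grips with 20 to 120 N. Pads are 22 mm wide; open, the fingers measure 114 mm over their backs; the gripper's body (76 mm by 85 mm) begins 54 mm behind the grasp point. The pads swing forward as they close: fully open they stand 13 mm farther back than shut.
Start: joints at [1.159, 0.048, 0.099, 1.622, 0, 1.443], TCP at [0.147, 0.504, 0.231] pointing down, gripper open.
Joint ranges: [-2.91, 2.91], [-0.99, 1.94], [-1.21, 1.42], [-2.12, 2.29], [-1.49, 1.47], [-3.14, 3.14]. Speed limits (rad/s): [2.79, 2.79, 3.14, 3.14, 3.14, 3.14].

### API

Orientations are given as a unit quaternion [w, x, y, z].
In Python, from plant import get_state, snapshot, camera_info, finish_job gives the robot as it stands.
- The arm moves only by the shell command python3 -m jog 'ROWS' [FORCE]. ROWS is JSON, a list of rows, each a list of 3 entries, a list of its own where there are three numbers: the shift along the tool's x, y, z in units of 30 mm (1.0 is 30 mm), then the turn about the tool's x in rad, then the opening, from -1 (shut) to 1 (fully open). In form: [[[tx, ty, tz], twist, grip], ...]. A call has exactly 8 rows; each row is the pose to reach, as a shift and turn from the pose measured when the call began, along the tool's axes at that moment; what a row does not reach only later rows make up. A row lasts 1/8 s, in which the tool goes at most 62.5 mm and 10.7 degrees, less where a joint would pass 70% of its speed; a pose out of reach is approached as far as the arm can. A call with a gripper value outside its range is refused whole. The fingers move at their own pace and stop on an object; FORCE is the grip in N (left out, the last holds). Time passes only in rows, so rows that repeat a pose let the fingers close, or fill a call up. It gives the time, the measured TCP pose, the force and the opening at its end, in the units of the state.
- get_state(): the state, without advancing time (a new reading comes with each control period).
- snapshot(name): name is "side" or "top"; returns (picture, depth): 420x560x3 uint8, red, green, blue; 420x560 float32, m along the optical axis (not along the pixel's ray), 0 where there is no reading.
- camera_info(name): a dict with "mtx" (3x3 intrinsics, pixels), "world_from_camera" (4x4, takes a point from camera to world coordinates). Camera axes: x right, y down, z forward; pixel columns grow to the right and rows downward; lengths in m; the calibration is good to about 2 mm. A picture is of the moment at which its call begins. camera_info takes no time and is no camera call.
- finish_job(): hands the job in, once; it reports no verdict.
The state is a dict: "clock": time; "joint_positions": joint angles; "joint_velocities": joint speeds; "tau": joint torques, N m; "position": TCP position; "tcp_rot": TCP orientation; "contact_force": force on the tool from outside, world axes, zero at the start; "moment": the same for the moment, N m; "gripper_width": finger opening in m.
Only numpy, scipy, OpenCV 4.12 (cv2) and the standard library are available. Lean on these libraries where they do the work, as an engineer would, in place of code of your own. Each camera call takes 0.05 s, during which the arm holds its last target. There are 200 camera calls.

## Working session

There is one attempt and no reset: what is moved stays moved. The work goes in short steps, Python scripts to look and compute and a shell command to move; the robot and the scene stay as the last step left them, time stands still between calls to the robot, and variables do not carry over. Pictures are saved under pics/ and viewed, about 8 in all and at most 12, crops included, and the job is handed in when it is done.

```bash
ls; mkdir -p pics; cat > h.py <<'E'
import numpy as np, cv2
from plant import get_state, snapshot, camera_info, finish_job
from scipy.spatial.transform import Rotation as R
def snap(n,f):
    p,d=snapshot(n); np.savez('pics/'+f+'.npz',p=p,d=d); cv2.imwrite('pics/'+f+'.png',p[:,:,::-1]); return p,d
def world(n,u,v,d):
    c=camera_info(n);K=np.array(c['mtx']);T=np.array(c['world_from_camera'])
    return (T@np.r_[np.linalg.solve(K,[u,v,1])*d,1])[:3]
def pix(n,P):
    c=camera_info(n);K=np.array(c['mtx']);T=np.linalg.inv(np.array(c['world_from_camera']))
    q=K@(T@np.r_[P,1])[:3]; return q[:2]/q[2]
def plane(n,u,v,z):
    a=world(n,u,v,0.1);b=world(n,u,v,1.); t=(z-a[2])/(b[2]-a[2]); return a+t*(b-a)
E
python3 - <<'E'
from h import *
np.set_printoptions(precision=3,suppress=True)
for n in('top','side'):
    p,d=snap(n,n+'0'); print(n,np.array(camera_info(n)['world_from_camera']),camera_info(n)['mtx'])
s=get_state();print(s['position'],s['tcp_rot'],R.from_quat(np.array(s['tcp_rot'])[[1,2,3,0]]).as_matrix())
a=[cv2.imread(f'pics/{n}0.png') for n in('top','side')]
E
```

```text
pics
top [[-0.013 -0.997  0.079  0.34 ]
 [-1.     0.014  0.017 -0.005]
 [-0.018 -0.079 -0.997  1.358]
 [ 0.     0.     0.     1.   ]] [[421.613   0.    280.221]
 [  0.    421.613 209.038]
 [  0.      0.      1.   ]]
side [[ 0.779 -0.311  0.545 -0.44 ]
 [-0.627 -0.392  0.673 -1.064]
 [ 0.005 -0.866 -0.501  0.993]
 [ 0.     0.     0.     1.   ]] [[486.897   0.    278.954]
 [  0.    486.897 212.733]
 [  0.      0.      1.   ]]
[0.147 0.503 0.23 ] [ 0.7    0.099  0.7   -0.101] [[-0.001  0.28   0.96 ]
 [-0.002  0.96  -0.28 ]
 [-1.    -0.002 -0.   ]]
```

View pics/top0.png

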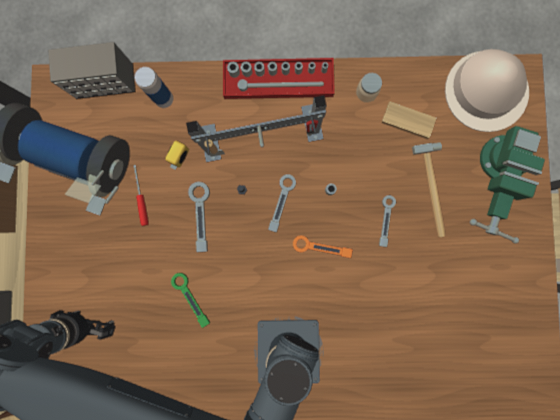

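View pics/side0.png

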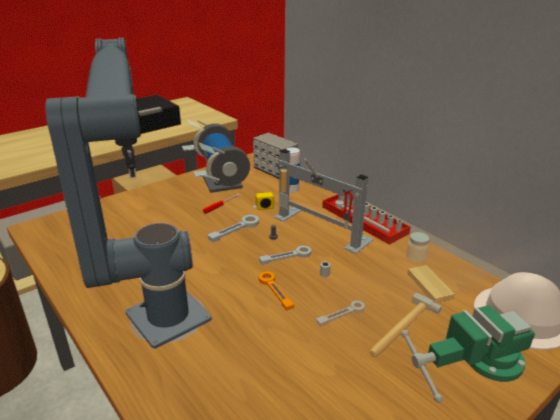

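The top view shows the large spanner (ring at about 199,190), the medium (288,182) and the small (389,202). The rail runs from (205,150) to (317,118) with the prong near (261,135). Green and orange decoys are also there. I'll enlarge this area.

```bash
python3 - <<'E'
from h import *
p=cv2.imread('pics/top0.png')[95:265,150:410]
cv2.imwrite('pics/c1.png',cv2.resize(p,None,fx=3,fy=3,interpolation=cv2.INTER_CUBIC))
p=cv2.imread('pics/side0.png')[150:260,260:390]
cv2.imwrite('pics/c2.png',cv2.resize(p,None,fx=5,fy=5,interpolation=cv2.INTER_CUBIC))
E
```

```text
(no output)
```

View pics/c1.png

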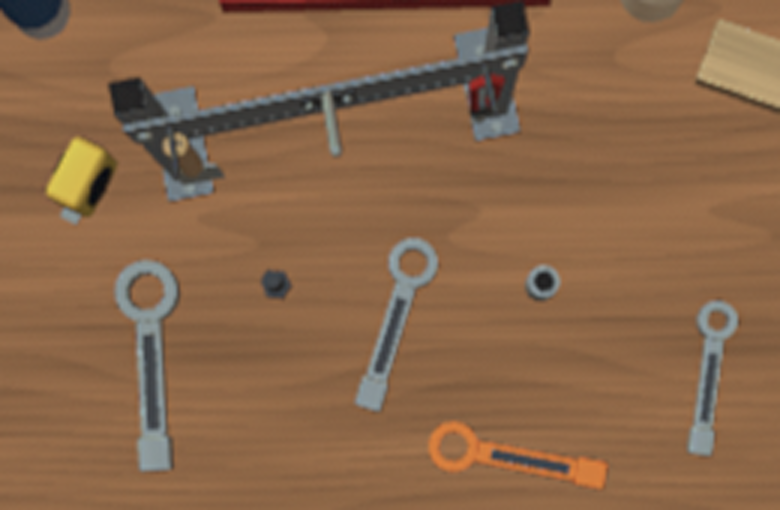

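View pics/c2.png

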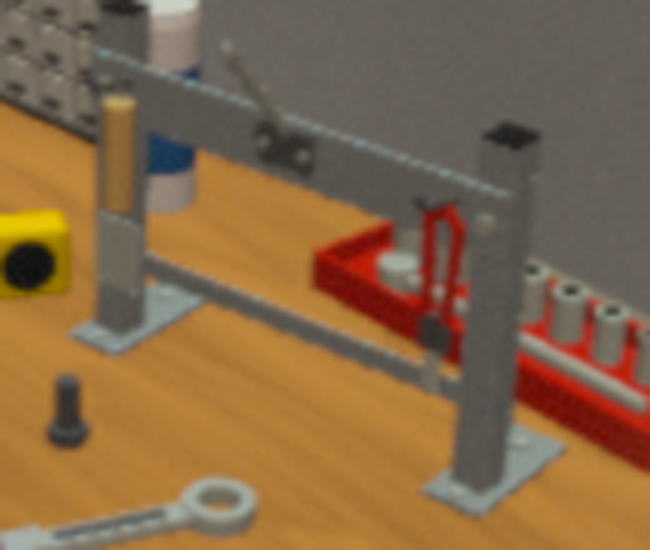

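Crop pixels: large ring (147,291) and block (154,452), medium ring (413,262) and block (371,392), small ring (718,320) and block (702,440). The prong tip is at (336,153) from the top and (226,45) from the side, and its root at (327,95).

```bash
python3 - <<'E'
from h import *
np.set_printoptions(precision=4,suppress=True)
f=lambda u,v:((u+.5)/3-.5+150,(v+.5)/3-.5+95)
L={'L':((147,291),(154,452),.021,.08,.067/2,.225,.036),'M':((413,262),(371,392),.017,.068,.053/2,.19,.032),'S':((718,320),(702,440),.015,.060,.042/2,.165,.028)}
for k,(r,b,z,dg,rr,ln,bl) in L.items():
    a=plane('top',*f(*r),z);c=plane('top',*f(*b),z);v=a-c;l=np.linalg.norm(v);v/=l
    print(k,'ring',a[:2],'grip',(a-dg*v)[:2],'len',l,'exp',ln-rr-bl/2,'yaw',np.arctan2(v[1],v[0]))
tip=plane('top',*f(336,153),.332); root=plane('top',*f(327,95),.245)
A=plane('top',*f(128,127),.25);B=plane('top',*f(525,48),.25)
print('tip',tip,'root',root,'hor',np.linalg.norm((tip-root)[:2]),'exp .077', (A+B)/2, 'rail',np.linalg.norm(A-B))
n=(A-B)/np.linalg.norm(A-B);print('rail dir yaw of normal',np.arctan2(n[1],n[0])-np.pi/2,'prong yaw',np.arctan2(*(root-tip)[1::-1]))
# triangulate tip by side
g=lambda u,v:((u+.5)/5-.5+260,(v+.5)/5-.5+150)
for nm,pt,ps in(('tip',(336,153),(226,45)),):
    M=[];r=[]
    for n,px in(('top',f(*pt)),('side',g(*ps))):
        o=np.array(camera_info(n)['world_from_camera'])[:3,3];d=world(n,*px,1)-o;d/=np.linalg.norm(d);P=np.eye(3)-np.outer(d,d);M.append(P);r.append(P@o)
    print(nm,np.linalg.lstsq(np.vstack(M),np.hstack(r),rcond=None)[0])
d=np.load('pics/top0.npz')['d']
for u,v in((336,150),(334,140),(332,125),(330,110)):
    x=f(u,v);dd=d[int(round(x[1])),int(round(x[0]))];print(world('top',*x,dd))
d=np.load('pics/side0.npz')['d']
for u,v in((228,50),(240,68),(255,92),(270,115)):
    x=g(u,v);dd=d[int(round(x[1])),int(round(x[0]))];print(world('side',*x,dd))
E
```

```text
L ring [0.5048 0.2782] grip [0.4249 0.2745] len 0.1715169490632696 exp 0.17350000000000002 yaw 0.04568737679570863
M ring [ 0.5322 -0.0061] grip [0.4678 0.0156] len 0.14589527626998036 exp 0.14750000000000002 yaw -0.32436568895104156
S ring [ 0.4655 -0.3289] grip [ 0.4063 -0.3191] len 0.12847609595938395 exp 0.13 yaw -0.16403561183021007
tip [0.5785 0.0563 0.332 ] root [0.6517 0.0691 0.245 ] hor 0.07432936085329671 exp .077 [0.6572 0.0692 0.25  ] rail 0.3617362498289379
rail dir yaw of normal 0.18225772845387467 prong yaw 0.1729210599189032
tip [0.5788 0.0566 0.3295]
[0.5807 0.0562 0.3333]
[0.5929 0.0587 0.3179]
[0.6118 0.0618 0.2937]
[0.6296 0.0645 0.2762]
[0.5741 0.0497 0.3295]
[0.5971 0.0623 0.3055]
[0.6117 0.0618 0.2834]
[0.6328 0.068  0.2574]
```

```bash
cat >> h.py <<'E'
def to(x,y,z,yaw):
    s=get_state();q=s['tcp_rot'];M=R.from_quat([q[1],q[2],q[3],q[0]]).as_matrix()
    t=M.T@(np.array([x,y,z])-s['position'])/.03
    cy=np.arctan2(M[1,2],M[0,2]);print('t=%.1f pos'%s['clock'],np.round(s['position'],4),'yaw %.3f'%cy,'F',np.round(s['contact_force'],1),'w %.4f'%s['gripper_width'],'tilt',np.round(M[:,0],3))
    print('SHIFT',np.round(t,2),'TWIST %.3f'%(cy-yaw))
E
python3 -m jog '[[[1,-0.6,1.5],-0.05,1],[[2,-1.2,3.2],-0.1,1],[[3,-1.8,5],-0.15,1],[[4,-2.5,6.8],-0.2,1],[[4.8,-3.2,8.6],-0.25,1],[[5.4,-3.9,10.4],-0.3,1],[[5.7,-4.45,11.8],-0.33,1],[[5.7,-4.45,11.8],-0.33,1]]' 20
python3 -c "
from h import *
to(.450,.2757,.006,.046)"
```

```text
clock: 1.1
position: [0.4502, 0.2731, 0.0576]
tcp_rot: [0.706, -0.016, 0.708, 0.013]
contact_force: [-1.1, 0.1, 0.1]
gripper_width: 0.0852
t=1.1 pos [0.4502 0.2731 0.0576] yaw 0.041 F [-1.1  0.1  0.1] w 0.0852 tilt [-0.003 -0.004 -1.   ]
SHIFT [1.72 0.09 0.  ] TWIST -0.005
```

```bash

python3 -m jog '[[[0.7,0.1,0],0,1],[[1.4,0.1,0],0,1],[[1.75,0.1,0],0,1],[[1.75,0.1,0],0,0],[[1.75,0.1,0],0,-1],[[1.75,0.1,0],0,-1],[[1.75,0.1,0],0,-1],[[1.75,0.1,0],0,-1]]' 20
python3 -c "
from h import *
to(.450,.2757,.10,.046)"
```

```text
clock: 2.1
position: [0.4508, 0.2773, 0.0065]
tcp_rot: [0.707, -0.015, 0.707, 0.015]
contact_force: [-1.2, 3.3, 4.9]
gripper_width: 0.0262
t=2.1 pos [0.4508 0.2773 0.0065] yaw 0.042 F [-1.2  3.3  4.9] w 0.0262 tilt [-0.001 -0.001 -1.   ]
SHIFT [-3.12 -0.05 -0.03] TWIST -0.004
```

```bash

python3 -m jog '[[[-0.5,0,0],0,-1],[[-1.2,0,0],0,-1],[[-2,0,0],0,-1],[[-3,0,0],0,-1],[[-4,0,0],0,-1],[[-5,0,0],0,-1],[[-6,0,0],0,-1],[[-6,0,0],0,-1]]' 20
python3 - <<'E'
from h import *
to(.450,.2757,.10,.046)
p,d=snap('side','s1')
u,v=pix('side',np.r_[get_state()['position']]);print(u,v)
u,v=int(u),int(v)
cv2.imwrite('pics/s1c.png',cv2.resize(cv2.imread('pics/s1.png')[max(0,v-60):v+60,u-80:u+80],None,fx=4,fy=4,interpolation=cv2.INTER_CUBIC))
E
```

```text
clock: 3.1
position: [0.4521, 0.2772, 0.1881]
tcp_rot: [0.708, -0.015, 0.706, 0.014]
contact_force: [0.8, 0.7, -8.6]
gripper_width: 0.0261
t=3.1 pos [0.4521 0.2772 0.1881] yaw 0.041 F [ 0.8  0.7 -8.6] w 0.0261 tilt [ 0.002 -0.001 -1.   ]
SHIFT [ 2.94 -0.04 -0.08] TWIST -0.005
237.98155543865587 184.20981955812616
```

View pics/s1c.png

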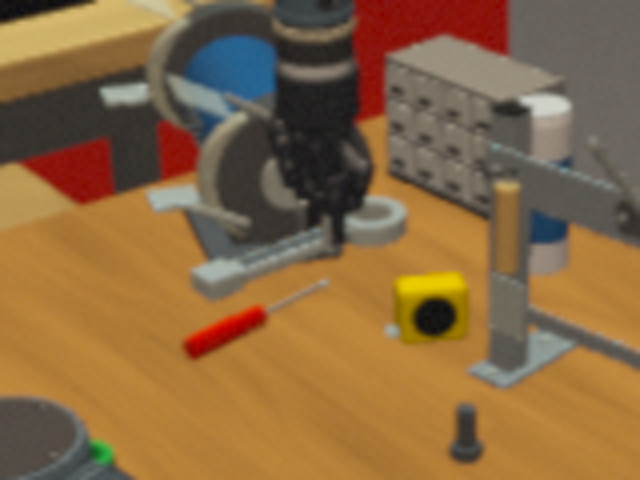

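Large spanner held, with its ring at crop (375,218) and block at (222,277). I'll measure the droop from depth.

```bash
python3 - <<'E'
from h import *
np.set_printoptions(precision=4,suppress=True)
d=np.load('pics/s1.npz')['d']
for n,(a,b) in dict(ringfront=(372,238),ringtop=(350,222),ringR=(400,215),ringbk=(378,201),block=(222,268),shank=(275,256),sh2=(300,244)).items():
    x=a/4+157,b/4+124; i,j=int(round(x[1])),int(round(x[0]));print(n,world('side',*x,d[i,j]))
E
```

```text
ringfront [0.4883 0.2529 0.1867]
ringtop [0.478  0.2727 0.1986]
ringR [0.521  0.2533 0.2002]
ringbk [0.5218 0.2889 0.201 ]
block [0.3337 0.2631 0.2013]
shank [0.3872 0.2604 0.1972]
sh2 [0.4193 0.2682 0.1961]
```

```bash
cat >> h.py <<'E'
TIP=np.array([.578,.056,.331]);H=np.array([.984,.177,0]);AX=-.643*H+np.array([0,0,.766])
def thread(s,off,dz):
    t=TIP+s*AX-off*H-np.array([0,0,dz]); to(*t,.178); print('target',np.round(t,4)); 
E
python3 -c "
from h import *
thread(.03,.055,.002)"
```

```text
t=3.1 pos [0.4511 0.2768 0.186 ] yaw 0.041 F [-0.8 -0.1 -8.5] w 0.0262 tilt [-0.001 -0.002 -1.   ]
SHIFT [-5.52 -7.88  1.46] TWIST -0.137
target [0.5049 0.0429 0.352 ]
```

```bash

python3 -m jog '[[[-1.7,0,0],0,-1],[[-3.4,-0.7,0.1],0,-1],[[-5,-2,0.3],-0.03,-1],[[-5.8,-3.5,0.5],-0.06,-1],[[-6,-5,0.8],-0.1,-1],[[-6,-6.4,1.1],-0.137,-1],[[-6,-7.5,1.4],-0.137,-1],[[-6,-7.9,1.46],-0.137,-1]]' 
python3 -m jog '[[[0,0,0],0,-1],[[0,0,0],0,-1],[[0,0,0],0,-1],[[0,0,0],0,-1],[[0,0,0],0,-1],[[0,0,0],0,-1],[[0,0,0],0,-1],[[0,0,0],0,-1]]' >/dev/null
python3 - <<'E'
from h import *
thread(.03,.055,.002)
snap('top','t2');snap('side','s2')
a=cv2.imread('pics/top0.png');a=cv2.imread('pics/t2.png')[100:200,210:330];b=cv2.imread('pics/s2.png')[120:220,240:360]
f=lambda i:cv2.resize(i,None,fx=3.3,fy=3.3,interpolation=cv2.INTER_CUBIC)
cv2.imwrite('pics/ts2.png',np.hstack([f(a),f(b)]))
E
```

```text
clock: 4.15
position: [0.5047, 0.04, 0.3629]
tcp_rot: [0.702, -0.062, 0.707, 0.061]
contact_force: [0.3, -0.2, -8.8]
gripper_width: 0.0262
t=5.2 pos [0.5047 0.0399 0.3629] yaw 0.175 F [ 0.4  0.4 -7.9] w 0.0264 tilt [-0.007 -0.002 -1.   ]
SHIFT [0.36 0.1  0.03] TWIST -0.003
target [0.5049 0.0429 0.352 ]
```

View pics/ts2.png

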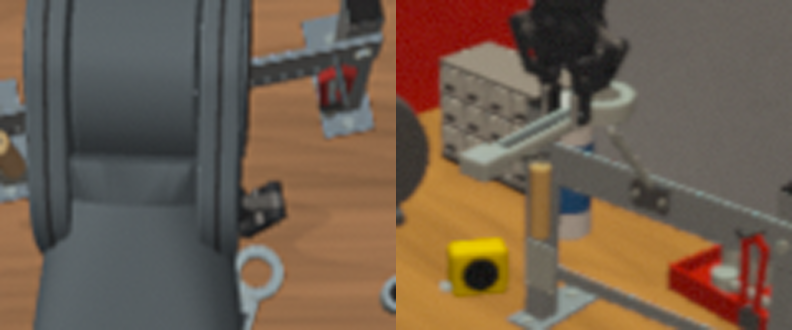

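```bash
python3 - <<'E'
from h import *
np.set_printoptions(precision=4,suppress=True)
s=get_state();r=np.array(s['position'])+.055*H+[0,0,.002]
print(r,pix('side',r),pix('side',TIP),'vs ring 304.2,149.7 tip 305.5,159')
thread(.0,.055,.002);thread(-.04,.055,.002)
d=np.load('pics/s2.npz')['d']
for n,(x,y) in dict(f=(600,115),R=(630,92),b=(622,84),l=(585,100),block=(480,160),m=(608,97)).items():
    u=(x-396)/3.3+240,y/3.3+120;print(n,world('side',*u,d[int(round(u[1])),int(round(u[0]))]))
E
```

```text
[0.5589 0.0496 0.3649] [302.1141 150.8997] [304.8573 158.3014] vs ring 304.2,149.7 tip 305.5,159
t=5.2 pos [0.5047 0.0399 0.3629] yaw 0.175 F [ 0.9  0.2 -8.3] w 0.0263 tilt [-0.007 -0.002 -1.   ]
SHIFT [1.13 0.1  0.67] TWIST -0.003
target [0.5239 0.0463 0.329 ]
t=5.2 pos [0.5047 0.0399 0.3629] yaw 0.175 F [ 0.9  0.2 -8.3] w 0.0263 tilt [-0.007 -0.002 -1.   ]
SHIFT [2.14 0.1  1.54] TWIST -0.003
target [0.5492 0.0508 0.2984]
f [0.537  0.0261 0.3645]
R [0.5805 0.0309 0.3762]
b [0.5891 0.0524 0.3756]
l [0.5125 0.0211 0.3884]
block [0.3781 0.0127 0.3664]
m [0.5739 0.056  0.3643]
```

```bash
python3 - <<'E'
from h import *
from scipy.optimize import least_squares
d=np.load('pics/s2.npz')['d'];pts=[]
for v in range(140,165):
    for u in range(285,320):
        if d[v,u]>0:
            w=world('side',u,v,d[v,u])
            if .370<w[2]<.382 and w[0]>.53 : pts.append(w)
P=np.array(pts);print(len(P),P.min(0),P.max(0))
f=least_squares(lambda c:np.hypot(P[:,0]-c[0],P[:,1]-c[1])-.027,[.559,.05],loss='soft_l1',f_scale=.002);print(f.x,np.abs(f.fun).mean())
E
```

```text
69 [0.53027489 0.01394722 0.37024468] [0.58929799 0.0730772  0.37969027]
[0.55278865 0.04563758] 0.003570187288647399
```

```bash

python3 -m jog '[[[0.3,0.1,0.05],0,-1],[[0.5,0.1,0.2],0,-1],[[0.7,0.1,0.35],0,-1],[[0.9,0.1,0.5],0,-1],[[1.13,0.1,0.67],0,-1],[[1.3,0.1,0.82],0,-1],[[1.4,0.1,0.9],0,-1],[[1.4,0.1,0.9],0,-1]]' 
python3 - <<'E'
from h import *
thread(-.04,.055,.002)
snap('side','s3')
cv2.imwrite('pics/s3c.png',cv2.resize(cv2.imread('pics/s3.png')[120:200,260:350],None,fx=6,fy=6,interpolation=cv2.INTER_CUBIC))
E
```

```text
clock: 6.25
position: [0.5305, 0.0475, 0.3203]
tcp_rot: [0.701, -0.062, 0.707, 0.061]
contact_force: [-0.8, 0.4, -7.4]
gripper_width: 0.0264
t=6.2 pos [0.5305 0.0475 0.3203] yaw 0.175 F [-0.8  0.4 -7.4] w 0.0264 tilt [-0.008 -0.002 -1.   ]
SHIFT [0.73 0.   0.64] TWIST -0.003
target [0.5492 0.0508 0.2984]
```

View pics/s3c.png

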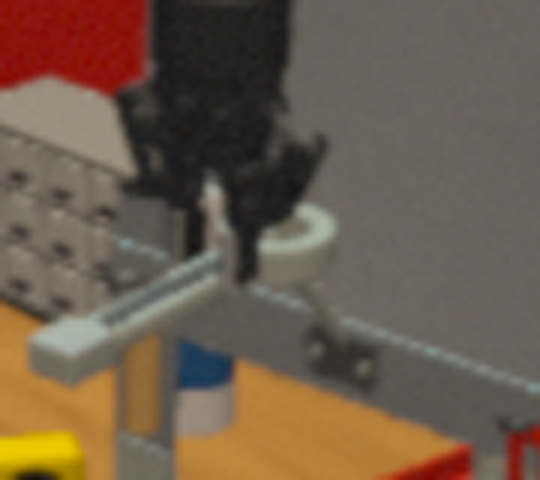

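The prong is inside the large ring with no contact force. I'll go deeper and release.

```bash

python3 -m jog '[[[0.2,0,0.18],0,-1],[[0.4,0,0.36],0,-1],[[0.6,0,0.52],0,-1],[[0.75,0,0.64],0,-1],[[0.75,0,0.64],0,-1],[[0.75,0,0.64],0,-0.3],[[0.75,0,0.64],0,0],[[0.75,0,0.64],0,0.3]]' 
python3 -c "
from h import *
thread(-.04,.055,.002)"
python3 -m jog '[[[0,0,0],0,0.4],[[0,0,0],0,0.6],[[0,0,0],0,1],[[0,0,-0.6],0,1],[[0,0,-1.6],0,1],[[-0.5,0,-3],0,1],[[-1,0,-4],0,1],[[-1,0,-5],0,1]]' 
python3 - <<'E'
from h import *
to(.45,.05,.3,.178)
snap('side','s4');snap('top','t4')
a=cv2.imread('pics/t4.png')[100:200,190:310];b=cv2.imread('pics/s4.png')[120:220,240:360]
f=lambda i:cv2.resize(i,None,fx=3.3,fy=3.3,interpolation=cv2.INTER_CUBIC)
cv2.imwrite('pics/ts4.png',np.hstack([f(a),f(b)]))
E
```

```text
clock: 7.3
position: [0.5496, 0.0507, 0.3]
tcp_rot: [0.703, -0.063, 0.706, 0.061]
contact_force: [-0.5, -1.2, 0.7]
gripper_width: 0.0554
t=7.3 pos [0.5496 0.0507 0.3   ] yaw 0.175 F [-0.5 -1.2  0.7] w 0.0554 tilt [-0.004 -0.003 -1.   ]
SHIFT [ 0.05  0.01 -0.01] TWIST -0.003
target [0.5492 0.0508 0.2984]
clock: 8.3
position: [0.4014, 0.0245, 0.3321]
tcp_rot: [0.704, -0.063, 0.705, 0.061]
contact_force: [1.2, 0.0, -0.5]
gripper_width: 0.0852
t=8.3 pos [0.4014 0.0245 0.3321] yaw 0.175 F [ 1.2  0.  -0.5] w 0.0852 tilt [-0.001 -0.003 -1.   ]
SHIFT [1.06 0.56 1.74] TWIST -0.003
```

View pics/ts4.png

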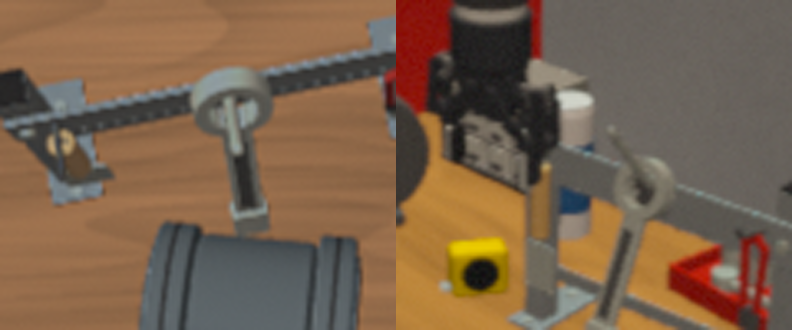

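The large spanner hangs at the root of the prong. Next is the medium one.

```bash
python3 - <<'E'
from h import *
to(.4887,.0086,.06,-.324)
p,d=snap('top','t5')
# large tilt from top depth
for n,(x,y) in dict(ringtop=(250,75),block=(250,225),blockbot=(250,212)).items():
    u=x/3.3+190,y/3.3+100;print(n,world('top',*u,d[int(round(u[1])),int(round(u[0]))]))
E
```

```text
t=8.4 pos [0.4002 0.0245 0.3321] yaw 0.174 F [-0.1 -0.3  0.3] w 0.0852 tilt [-0.002 -0.003 -1.   ]
SHIFT [ 9.06 -1.01  2.84] TWIST 0.498
ringtop [0.6566769  0.04908519 0.26094396]
block [0.56566164 0.05910494 0.08705499]
blockbot [0.57525442 0.05829434 0.10068979]
```

```bash

python3 -m jog '[[[1,0,0],0.1,1],[[2.2,-0.2,0],0.25,1],[[3.6,-0.4,0.5],0.4,1],[[5,-0.6,1],0.498,1],[[6.4,-0.8,1.7],0.498,1],[[7.8,-1,2.4],0.498,1],[[8.8,-1,2.84],0.498,1],[[9.06,-1,2.84],0.498,1]]' 
python3 -c "
from h import *
to(.4887,.0086,.005,-.324)"
```

```text
clock: 9.45
position: [0.4887, 0.0095, 0.0559]
tcp_rot: [0.695, 0.113, 0.701, -0.115]
contact_force: [-0.2, 1.2, -0.5]
gripper_width: 0.0853
t=9.4 pos [0.4887 0.0095 0.0559] yaw -0.323 F [-0.2  1.2 -0.5] w 0.0853 tilt [-0.008 -0.002 -1.   ]
SHIFT [ 1.7  -0.02  0.02] TWIST 0.001
```

```bash

python3 -m jog '[[[0.7,0,0],0,1],[[1.4,0,0],0,1],[[1.7,0,0],0,1],[[1.7,0,0],0,0],[[1.7,0,0],0,-1],[[1.7,0,0],0,-1],[[1.7,0,0],0,-1],[[1.7,0,0],0,-1]]' 20
python3 -m jog '[[[-0.5,0,0],0,-1],[[-1.5,0,0],0,-1],[[-3,0,0],0,-1],[[-4.6,0,0],0,-1],[[-6.2,0,0],0,-1],[[-7.8,0,0],0,-1],[[-9.4,0,0],0,-1],[[-9.7,0,0],0,-1]]' 
python3 -c "
from h import *
to(.622,-.012,.290,.178)"
```

```text
clock: 10.45
position: [0.4892, 0.0091, 0.006]
tcp_rot: [0.696, 0.113, 0.7, -0.115]
contact_force: [-1.1, -0.8, 4.5]
gripper_width: 0.0225
clock: 11.45
position: [0.4922, 0.0099, 0.3009]
tcp_rot: [0.698, 0.113, 0.698, -0.115]
contact_force: [1.5, -0.2, -3.6]
gripper_width: 0.0219
t=11.4 pos [0.4922 0.0099 0.3009] yaw -0.323 F [ 1.5 -0.2 -3.6] w 0.0219 tilt [ 0.    -0.003 -1.   ]
SHIFT [0.37 0.69 4.33] TWIST -0.501
```

```bash

python3 -m jog '[[[0,-0.8,0.3],0,-1],[[0,-0.8,0.8],-0.15,-1],[[0,-0.4,1.6],-0.3,-1],[[0,0,2.5],-0.4,-1],[[0.1,0.4,3.4],-0.5,-1],[[0.37,0.69,4.33],-0.5,-1],[[0.37,0.69,4.33],-0.5,-1],[[0.37,0.69,4.33],-0.5,-1]]' 
python3 -c "
from h import *
to(.622,-.012,.256,.178)"
```

```text
clock: 12.45
position: [0.6208, -0.0116, 0.2878]
tcp_rot: [0.703, -0.063, 0.706, 0.062]
contact_force: [0.7, 0.2, -3.0]
gripper_width: 0.0224
t=12.4 pos [ 0.6208 -0.0116  0.2878] yaw 0.177 F [ 0.7  0.2 -3. ] w 0.0224 tilt [-0.004 -0.002 -1.   ]
SHIFT [ 1.06 -0.02  0.04] TWIST -0.001
```

```bash

python3 -m jog '[[[0.5,0,0],0,-1],[[0.9,0,0],0,-1],[[1.1,0,0],0,-1],[[1.2,0,0],0,-1],[[1.25,0,0],0,-1],[[1.25,0,0],0,-1],[[1.25,0,0],0,-1],[[1.25,0,0],0,-1]]' 
python3 -m jog '[[[0.1,0,0],0,-1],[[0.2,0,0],0,-1],[[0.3,0,0],0,-1],[[0.4,0,0],0,-1],[[0.5,0,0],0,-1],[[0.5,0,0],0,-1],[[0.5,0,0],0,-1],[[0.5,0,0],0,-1]]' 
python3 - <<'E'
from h import *
to(.622,-.012,.29,.178)
p,d=snap('side','s6')
cv2.imwrite('pics/s6c.png',cv2.resize(cv2.imread('pics/s6.png')[120:250,250:400],None,fx=4.5,fy=4.5,interpolation=cv2.INTER_CUBIC))
E
```

```text
clock: 13.45
position: [0.6208, -0.0118, 0.2506]
tcp_rot: [0.703, -0.063, 0.706, 0.062]
contact_force: [-1.1, -0.6, -0.0]
gripper_width: 0.0224
clock: 14.45
position: [0.6208, -0.0118, 0.2354]
tcp_rot: [0.703, -0.063, 0.706, 0.062]
contact_force: [0.1, 0.7, -3.4]
gripper_width: 0.0222
t=14.4 pos [ 0.6208 -0.0118  0.2354] yaw 0.177 F [ 0.1  0.7 -3.4] w 0.0222 tilt [-0.004 -0.002 -1.   ]
SHIFT [-1.82 -0.02  0.03] TWIST -0.001
```

View pics/s6c.png

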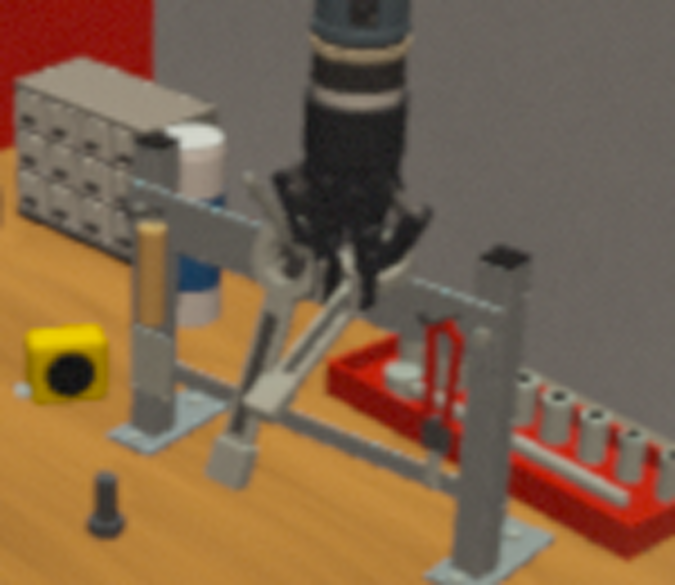

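Medium has tilted well, with its block drooping at crop (268,393). I'll measure the pitch after backing off.

```bash
python3 - <<'E'
from h import *
np.set_printoptions(precision=4,suppress=True)
d=np.load('pics/s6.npz')['d'];s=np.array(get_state()['position'])
o=lambda w:print(n,w,'fwd',(w-s)@H,'up',w[2]-s[2],'lat',(w-s)@[-.177,.984,0])
for n,(x,y) in dict(block=(270,388),blk2=(262,400),sh1=(310,345),sh2=(330,320),ring=(403,275),lgring=(268,240),lgblk=(235,450),lgsh=(270,330)).items():
    u=x/4.5+250,y/4.5+120;o(world('side',*u,d[int(round(u[1])),int(round(u[0]))]))
E
```

```text
block [ 0.5285 -0.0318  0.2018] fwd -0.09435511821874056 up -0.033583887765391535 lat -0.0033951804235461715
blk2 [ 0.5223 -0.0304  0.1932] fwd -0.10025161310867013 up -0.04220709103600592 lat -0.0008915044363913445
sh1 [ 0.5759 -0.0231  0.2184] fwd -0.04621223587241219 up -0.016967882327324352 lat -0.003162872467220093
sh2 [ 0.5995 -0.019   0.2302] fwd -0.022267407621830118 up -0.00515466667757955 lat -0.00331827103815773
ring [ 0.6683 -0.0258  0.2495] fwd 0.04421098147807069 up 0.014157715227288953 lat -0.022177248194688318
lgring [0.6305 0.0863 0.2484] fwd 0.02683654403287989 up 0.013034818338281823 lat 0.09474690347365869
lgblk [0.5696 0.0496 0.095 ] fwd -0.039571662880206256 up -0.1403672805832594 lat 0.0694575182149359
lgsh [0.6117 0.0597 0.1853] fwd 0.0037002473777782777 up -0.050117405777980045 lat 0.07188759566635994
```

```bash

python3 -m jog '[[[-0.6,0,0],0,-1],[[-1.6,0,0],0,-1],[[-2.8,0,-0.5],0,-1],[[-4,0,-1.4],0,-1],[[-4.8,0,-2.4],0,-1],[[-4.8,0.2,-3.4],0,-1],[[-4.8,0.4,-3.8],0,-1],[[-4.8,0.4,-3.8],0,-1]]' 
python3 -c "
from h import *
thread(.045,.0427,.020)"
```

```text
clock: 15.5
position: [0.5066, -0.0195, 0.3808]
tcp_rot: [0.704, -0.063, 0.705, 0.062]
contact_force: [0.9, 0.0, -4.7]
gripper_width: 0.0222
t=15.5 pos [ 0.5066 -0.0195  0.3808] yaw 0.177 F [ 0.9  0.  -4.7] w 0.0222 tilt [-0.002 -0.003 -1.   ]
SHIFT [1.17 2.06 0.4 ] TWIST -0.001
target [0.5075 0.0433 0.3455]
```

```bash

python3 -m jog '[[[0,1,0.1],0,-1],[[0,1.9,0.3],0,-1],[[0.6,2.06,0.4],0,-1],[[1.17,2.06,0.4],0,-1],[[1.17,2.06,0.4],0,-1],[[1.17,2.06,0.4],0,-1],[[1.17,2.06,0.4],0,-1],[[1.17,2.06,0.4],0,-1]]' 
python3 - <<'E'
from h import *
thread(-.005,.0427,.020)
p,d=snap('side','s7')
cv2.imwrite('pics/s7c.png',cv2.resize(cv2.imread('pics/s7.png')[110:200,250:360],None,fx=6,fy=6,interpolation=cv2.INTER_CUBIC))
s=np.array(get_state()['position']);r=s+.0427*H+[0,0,.02];print('pred ring',(pix('side',r)-[250,110])*6,'tip',(pix('side',TIP)-[250,110])*6)
E
```

```text
clock: 16.5
position: [0.5078, 0.0432, 0.3463]
tcp_rot: [0.704, -0.063, 0.705, 0.061]
contact_force: [-0.2, -0.6, -4.2]
gripper_width: 0.0221
t=16.5 pos [0.5078 0.0432 0.3463] yaw 0.177 F [-0.2 -0.6 -4.2] w 0.0221 tilt [-0.001 -0.003 -1.   ]
SHIFT [1.3  0.01 1.06] TWIST -0.001
target [0.5391 0.049  0.3072]
pred ring [298.82878316 246.58419644] tip [329.14374192 289.80844492]
```

View pics/s7c.png

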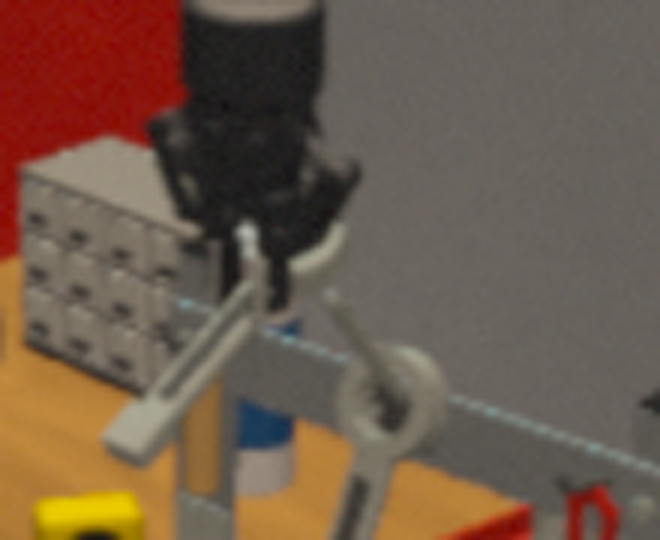

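Ring is around (305,250), with the tip at (330,293) just below it as predicted. Threading now.

```bash

python3 -m jog '[[[0.3,0,0.25],0,-1],[[0.6,0,0.5],0,-1],[[0.9,0,0.75],0,-1],[[1.2,0,1],0,-1],[[1.5,0,1.23],0,-1],[[1.75,0,1.44],0,-1],[[1.94,0,1.6],0,-1],[[1.94,0,1.6],0,-1]]' 
python3 - <<'E'
from h import *
thread(-.03,.0427,.020)
snap('side','s8')
E
```

```text
clock: 17.55
position: [0.5549, 0.0516, 0.2871]
tcp_rot: [0.703, -0.063, 0.705, 0.062]
contact_force: [1.1, -0.5, -4.1]
gripper_width: 0.0219
t=17.6 pos [0.5549 0.0516 0.2871] yaw 0.177 F [ 1.1 -0.5 -4.1] w 0.0219 tilt [-0.002 -0.003 -1.   ]
SHIFT [-0.03  0.01  0.  ] TWIST -0.001
target [0.555  0.0519 0.288 ]
```

```bash

python3 -m jog '[[[0,0,0],0,-0.4],[[0,0,0],0,-0.1],[[0,0,0],0,0.3],[[0,0,0],0,0.7],[[0,0,0],0,1],[[0,0,0],0,1],[[0,0,-1],0,1],[[0,0,-2],0,1]]' 
python3 -m jog '[[[-0.4,0,-1],0,1],[[-0.8,0,-2],0,1],[[-0.8,0,-3],0,1],[[-0.8,0,-3],0,1],[[-0.8,0,-3],0,1],[[-0.8,0,-3],0,1],[[-0.8,0,-3],0,1],[[-0.8,0,-3],0,1]]' 
python3 - <<'E'
from h import *
to(.45,-.25,.3,-.164)
snap('side','s9');snap('top','t9')
a=cv2.imread('pics/t9.png')[100:200,190:310];b=cv2.imread('pics/s9.png')[120:220,240:360]
f=lambda i:cv2.resize(i,None,fx=3.3,fy=3.3,interpolation=cv2.INTER_CUBIC)
cv2.imwrite('pics/ts9.png',np.hstack([f(a),f(b)]))
E
```

```text
clock: 18.6
position: [0.4951, 0.0409, 0.2874]
tcp_rot: [0.703, -0.063, 0.705, 0.062]
contact_force: [-0.5, 0.3, -0.1]
gripper_width: 0.0855
clock: 19.6
position: [0.4069, 0.0252, 0.3114]
tcp_rot: [0.703, -0.063, 0.705, 0.062]
contact_force: [0.2, 0.2, 0.3]
gripper_width: 0.0857
t=19.6 pos [0.4069 0.0252 0.3114] yaw 0.177 F [0.2 0.2 0.3] w 0.0857 tilt [-0.003 -0.003 -1.   ]
SHIFT [ 0.4  -9.28 -0.2 ] TWIST 0.341
```

View pics/ts9.png

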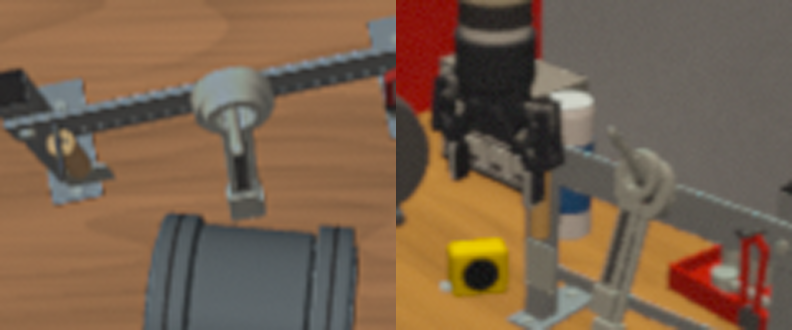

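Both hang, with the medium outside the large. I'll check the tilts and compute the small pickup.

```bash
python3 - <<'E'
from h import *
np.set_printoptions(precision=4,suppress=True)
to(.426,-.3224,.06,-.164)
d=np.load('pics/t9.npz')['d']
for n,(x,y) in dict(blk=(246,205),blk2=(246,198),shank=(241,165),sh2=(243,180),tip=(234,122)).items():
    u=x/3.3+190,y/3.3+100;w=world('top',*u,d[int(round(u[1])),int(round(u[0]))]);print(n,w,'fwd',(w-TIP)@H)
E
python3 -m jog '[[[0,-1.5,-0.2],0.1,1],[[0.3,-3.3,-0.3],0.2,1],[[1,-5.2,-0.3],0.3,1],[[2.2,-7,-0.3],0.341,1],[[3.8,-8.8,-0.3],0.341,1],[[5.4,-10.4,-0.5],0.341,1],[[7,-11.6,-1],0.341,1],[[8,-11.8,-1.4],0.341,1]]'
python3 -c "
from h import *
to(.426,-.3224,.05,-.164)"
```

```text
t=19.7 pos [0.4067 0.0251 0.3115] yaw 0.177 F [-1.   0.   0.1] w 0.0853 tilt [-0.003 -0.003 -1.   ]
SHIFT [  8.41 -11.5   -1.38] TWIST 0.341
blk [0.5771 0.0606 0.1251] fwd -8.332086805505937e-05
blk2 [0.5809 0.0598 0.1379] fwd 0.003553366181732107
shank [0.5999 0.0612 0.1866] fwd 0.022482630633812836
sh2 [0.592  0.061  0.1622] fwd 0.014705312922624815
tip [ 0.3397 -0.0051  1.3576] fwd -0.24530293775927678
clock: 20.7
position: [0.4266, -0.3332, 0.0703]
tcp_rot: [0.704, 0.057, 0.706, -0.059]
contact_force: [-0.1, 0.2, 0.3]
gripper_width: 0.0853
t=20.7 pos [ 0.4266 -0.3332  0.0703] yaw -0.165 F [-0.1  0.2  0.3] w 0.0853 tilt [-0.003 -0.003 -1.   ]
SHIFT [ 0.68  0.36 -0.08] TWIST -0.001
```

```bash

python3 -m jog '[[[0.7,0.36,-0.08],0,1],[[1.6,0.36,-0.08],0,1],[[2.16,0.36,-0.08],0,1],[[2.16,0.36,-0.08],0,0],[[2.16,0.36,-0.08],0,-1],[[2.16,0.36,-0.08],0,-1],[[2.16,0.36,-0.08],0,-1],[[2.16,0.36,-0.08],0,-1]]' 20
python3 -m jog '[[[-0.5,0,0],0,-1],[[-1.5,0,0],0,-1],[[-3,0,0],0,-1],[[-4.6,0,0],0,-1],[[-6.2,0,0],0,-1],[[-7.8,0,0],0,-1],[[-9.4,0,0],0,-1],[[-9.7,0,0],0,-1]]' 
python3 - <<'E'
from h import *
# bar point right of prong, ring centre over bar; d=.040
t=np.array([.667,-.004,0])-.040*H; print(t); to(t[0],t[1],.290,.178)
E
```

```text
clock: 21.7
position: [0.4268, -0.3232, 0.0069]
tcp_rot: [0.705, 0.057, 0.705, -0.06]
contact_force: [-0.4, 1.6, 5.0]
gripper_width: 0.0192
clock: 22.7
position: [0.4279, -0.3228, 0.3026]
tcp_rot: [0.706, 0.055, 0.703, -0.062]
contact_force: [0.3, -0.1, -3.0]
gripper_width: 0.0189
[ 0.62764 -0.01108  0.     ]
t=22.7 pos [ 0.4279 -0.3228  0.3026] yaw -0.165 F [ 0.3 -0.1 -3. ] w 0.0189 tilt [ 0.004 -0.01  -1.   ]
SHIFT [ 0.35 11.35  4.85] TWIST -0.343
```

```bash

python3 -m jog '[[[0,1.6,0],-0.1,-1],[[0,3.4,0],-0.2,-1],[[0,5.4,0.2],-0.3,-1],[[0,7.3,0.6],-0.343,-1],[[0,9,1.4],-0.343,-1],[[0,10.2,2.6],-0.343,-1],[[0.1,11,3.8],-0.343,-1],[[0.35,11.35,4.85],-0.343,-1]]' 
python3 -m jog '[[[0,0,0],0,-1],[[0,0,0],0,-1],[[0,0,0],0,-1],[[0,0,0],0,-1],[[0,0,0],0,-1],[[0,0,0],0,-1],[[0,0,0],0,-1],[[0,0,0],0,-1]]' >/dev/null
python3 -c "
from h import *
to(.6276,-.0111,.255,.178)"
```

```text
clock: 23.7
position: [0.6283, -0.0092, 0.2878]
tcp_rot: [0.705, -0.067, 0.704, 0.06]
contact_force: [-0.3, -0.7, -1.7]
gripper_width: 0.0192
t=24.7 pos [ 0.6283 -0.0091  0.2878] yaw 0.180 F [ 0.1  0.1 -2. ] w 0.0191 tilt [ 0.001 -0.009 -1.   ]
SHIFT [ 1.09 -0.05 -0.03] TWIST 0.002
```

```bash

python3 -m jog '[[[0.4,0,0],0,-1],[[0.8,0,0],0,-1],[[1,0,0],0,-1],[[1.15,0,0],0,-1],[[1.3,0,0],0,-1],[[1.45,0,0],0,-1],[[1.63,0,0],0,-1],[[1.63,0,0],0,-1]]' 
python3 - <<'E'
from h import *
np.set_printoptions(precision=4,suppress=True)
to(.6276,-.0111,.255,.178)
p,d=snap('side','s10');s=np.array(get_state()['position'])
L=np.array([-.177,.984,0])
# collect spanner points behind grip: bin by forward coordinate
out={}
v,u=np.mgrid[120:250,250:400]
for uu,vv in zip(u.ravel(),v.ravel()):
    if d[vv,uu]>0:
        w=world('side',uu,vv,d[vv,uu])-s;f,l=w@H,w@L
        if -.12<f<.07 and abs(l)<.012 and -.08<w[2]<.05: out.setdefault(round(f*100),[]).append((l,w[2]))
for k in sorted(out): a=np.array(out[k]);print(k,len(a),a.mean(0),a[:,1].max())
E
```

```text
clock: 25.7
position: [0.6284, -0.0096, 0.238]
tcp_rot: [0.704, -0.067, 0.704, 0.06]
contact_force: [-1.6, -0.7, 0.5]
gripper_width: 0.019
t=25.7 pos [ 0.6284 -0.0096  0.238 ] yaw 0.180 F [-1.6 -0.7  0.5] w 0.0190 tilt [ 0.001 -0.009 -1.   ]
SHIFT [-0.57 -0.05 -0.04] TWIST 0.002Traceback (most recent call last):
  File "<stdin>", line 11, in <module>
  File "h.py", line 7, in world
    c=camera_info(n);K=np.array(c['mtx']);T=np.array(c['world_from_camera'])
ValueError: time passes only in moves, steps and waits
```

```bash

python3 - <<'E'
from h import *
np.set_printoptions(precision=4,suppress=True)
s=np.array(get_state()['position']);d=np.load('pics/s10.npz')['d']
c=camera_info('side');K=np.array(c['mtx']);T=np.array(c['world_from_camera'])
L=np.array([-.177,.984,0])
v,u=np.mgrid[120:250,250:400];D=d[120:250,250:400].ravel()
P=(np.linalg.inv(K)@np.stack([u.ravel(),v.ravel(),np.ones(u.size)]))*D
W=(T[:3,:3]@P).T+T[:3,3]-s;f=W@H;l=W@L;z=W[:,2]
m=(D>0)&(f>-.12)&(f<.07)&(abs(l)<.02)&(z>-.08)&(z<.05)
for k in range(-12,7):
    q=m&(np.round(f*100)==k)
    if q.sum():print(k,q.sum(),np.median(l[q]),np.median(z[q]),z[q].max())
E
```

```text
-10 6 -0.0021353968960102464 -0.04078659609109156 -0.03867830082712223
-9 29 -0.00046596126833427925 -0.042274392117633314 -0.029133146197256404
-8 26 -0.00388347702204432 -0.03655076731289472 -0.030745780978990084
-7 14 0.00014232806371622473 -0.0316631897493532 -0.025922238843827078
-6 19 -0.0010308876139665107 -0.026768350446836592 -0.01875466298483111
-5 19 -0.004243752895278291 -0.02110098483865222 -0.014287401831879515
-4 15 -0.0004939370294965014 -0.015038108402267741 -0.007122920939276384
-3 17 -0.0012253496825172265 -0.011961131747792036 -0.0017329712864684599
-2 37 -0.002445235351621757 7.258212858826663e-05 0.04775452598681315
-1 78 -0.0003274433421273571 0.01853007462016923 0.04933937306751432
0 34 0.011118857717546863 0.019002603002872404 0.04934359756772652
1 9 0.013367762507744182 0.02535995544162825 0.04885439271179834
2 11 -0.010481999217378005 0.015518935729975508 0.022747238317564505
3 27 -0.014471250750676356 -0.0037691606940595535 0.02424386277222121
4 60 -0.007232299677815408 -0.02363910271553374 0.024779286212799984
```

```bash

python3 -m jog '[[[-0.6,0,0],0,-1],[[-1.6,0,0],0,-1],[[-2.8,0,-0.5],0,-1],[[-4,0,-1.4],0,-1],[[-4.8,0,-2.4],0,-1],[[-4.8,0.2,-3.4],0,-1],[[-4.8,0.4,-3.8],0,-1],[[-4.8,0.4,-3.8],0,-1]]' 
python3 -c "
from h import *
thread(.045,.0358,.019)"
```

```text
clock: 26.75
position: [0.514, -0.0167, 0.3827]
tcp_rot: [0.705, -0.067, 0.703, 0.06]
contact_force: [0.6, -0.1, -2.3]
gripper_width: 0.0189
t=26.8 pos [ 0.514  -0.0167  0.3827] yaw 0.180 F [ 0.6 -0.1 -2.3] w 0.0189 tilt [ 0.003 -0.009 -1.   ]
SHIFT [1.19 2.02 0.38] TWIST 0.002
target [0.5143 0.0445 0.3465]
```

```bash

python3 -m jog '[[[0,1,0.1],0,-1],[[0,1.9,0.3],0,-1],[[0.6,2.02,0.38],0,-1],[[1.19,2.02,0.38],0,-1],[[1.19,2.02,0.38],0,-1],[[1.19,2.02,0.38],0,-1],[[1.19,2.02,0.38],0,-1],[[1.19,2.02,0.38],0,-1]]' 
python3 - <<'E'
from h import *
np.set_printoptions(precision=4,suppress=True)
thread(-.005,.0358,.019)
p,d=snap('side','s11');s=np.array(get_state()['position'])
c=camera_info('side');K=np.array(c['mtx']);T=np.array(c['world_from_camera'])
L=np.array([-.177,.984,0]);r=s+.0358*H+[0,0,.019];print('ring px',pix('side',r),'tip px',pix('side',TIP))
v,u=np.mgrid[120:190,270:340];D=d[120:190,270:340].ravel()
P=(np.linalg.inv(K)@np.stack([u.ravel(),v.ravel(),np.ones(u.size)]))*D
W=(T[:3,:3]@P).T+T[:3,3]-r;ph=np.radians(26);X=np.cos(ph)*H+np.array([0,0,np.sin(ph)]);N=np.cross(X,L)
x,l,n=W@X,W@L,W@N
m=(D>0)&(x>-.03)&(x<.04)&(abs(l)<.035)&(abs(n)<.015)
print(np.c_[u.ravel(),v.ravel(),np.round(1000*np.c_[x,l,n],1)][m].astype(int).tolist())
E
```

```text
clock: 27.75
position: [0.5148, 0.0445, 0.3472]
tcp_rot: [0.706, -0.067, 0.703, 0.06]
contact_force: [0.3, 0.3, -2.9]
gripper_width: 0.019
t=27.8 pos [0.5148 0.0445 0.3472] yaw 0.180 F [ 0.3  0.3 -2.9] w 0.0190 tilt [ 0.005 -0.009 -1.   ]
SHIFT [1.31 0.01 1.05] TWIST 0.002
target [0.5459 0.0502 0.3082]
ring px [299.8347 151.0996] tip px [304.8573 158.3014]
[[304, 149, 5, -16, 10], [302, 150, 3, -7, 4], [303, 150, 1, -14, 8], [304, 150, 5, -14, 4], [305, 150, 14, -9, -5], [301, 151, -2, -8, 5], [302, 151, 0, -10, 4], [303, 151, -3, -19, 11], [304, 151, 2, -17, 4], [305, 151, 7, -16, 0], [300, 152, -8, -8, 6], [301, 152, -8, -13, 8], [302, 152, -6, -16, 8], [303, 152, -2, -16, 3], [304, 152, -2, -20, 5], [305, 152, 3, -18, 0], [291, 153, -28, 12, 13], [299, 153, -11, -5, 3], [300, 153, -13, -13, 8], [301, 153, -9, -14, 5], [302, 153, -8, -17, 5], [303, 153, -6, -19, 4], [304, 153, -1, -18, 0], [305, 153, 2, -18, -4], [291, 154, -29, 11, 10], [299, 154, -17, -11, 7], [300, 154, -10, -8, 0], [301, 154, -10, -13, 1], [302, 154, -10, -18, 3], [303, 154, -6, -17, -1], [304, 154, -4, -20, -1], [299, 155, -18, -11, 3], [300, 155, -18, -15, 4], [301, 155, -17, -19, 5], [302, 155, -11, -17, 0], [303, 155, -5, -14, -7], [304, 155, -1, -15, -11], [299, 156, -18, -9, -1], [300, 156, -18, -14, 0], [301, 156, -15, -15, -2], [302, 156, -8, -12, -10], [303, 156, -10, -18, -6], [299, 157, -20, -10, -3], [300, 157, -20, -14, -2], [301, 157, -16, -15, -5]]
```

```bash

python3 -m jog '[[[0.3,0,0.25],0,-1],[[0.55,0,0.45],0,-1],[[0.8,0,0.64],0,-1],[[1,0,0.8],0,-1],[[1.15,0,0.92],0,-1],[[1.31,0,1.05],0,-1],[[1.31,0,1.05],0,-1],[[1.31,0,1.05],0,-1]]' 
python3 - <<'E'
from h import *
thread(-.03,.0358,.019)
snap('side','s12')
E
```

```text
clock: 28.8
position: [0.5459, 0.0498, 0.3082]
tcp_rot: [0.706, -0.067, 0.703, 0.06]
contact_force: [-1.1, -0.8, -2.0]
gripper_width: 0.0194
t=28.8 pos [0.5459 0.0498 0.3082] yaw 0.180 F [-1.1 -0.8 -2. ] w 0.0194 tilt [ 0.005 -0.009 -1.   ]
SHIFT [0.64 0.02 0.54] TWIST 0.002
target [0.5618 0.0531 0.289 ]
```

```bash

python3 -m jog '[[[0.15,0,0.13],0,-1],[[0.3,0,0.25],0,-1],[[0.45,0,0.38],0,-1],[[0.6,0,0.5],0,-1],[[0.64,0,0.54],0,-1],[[0.64,0,0.54],0,-1],[[0.64,0,0.54],0,-1],[[0.64,0,0.54],0,-1]]' 
python3 -m jog '[[[0,0,0],0,-0.5],[[0,0,0],0,-0.2],[[0,0,0],0,0.3],[[0,0,0],0,0.7],[[0,0,0],0,1],[[0,0,0],0,1],[[0,0,-1],0,1],[[0,0,-2],0,1]]' 
python3 -m jog '[[[-0.4,0,-1],0,1],[[-0.8,0,-2],0,1],[[-0.8,0,-3],0,1],[[-0.8,0,-4],0,1],[[-0.8,0,-5],0,1],[[-0.8,0,-5],0,1],[[-0.8,0,-5],0,1],[[-0.8,0,-5],0,1]]' 
python3 - <<'E'
from h import *
to(.35,0,.3,.178)
snap('side','s13');snap('top','t13')
a=cv2.imread('pics/t13.png')[100:200,190:310];b=cv2.imread('pics/s13.png')[140:240,255:375]
f=lambda i:cv2.resize(i,None,fx=3.3,fy=3.3,interpolation=cv2.INTER_CUBIC)
cv2.imwrite('pics/ts13.png',np.hstack([f(a),f(b)]))
E
```

```text
clock: 29.85
position: [0.5619, 0.0525, 0.2895]
tcp_rot: [0.706, -0.067, 0.703, 0.06]
contact_force: [0.3, 0.9, -2.1]
gripper_width: 0.0194
clock: 30.85
position: [0.5023, 0.0417, 0.2889]
tcp_rot: [0.706, -0.067, 0.703, 0.06]
contact_force: [-0.8, 0.5, 0.5]
gripper_width: 0.0855
clock: 31.85
position: [0.3552, 0.0151, 0.3121]
tcp_rot: [0.706, -0.067, 0.703, 0.06]
contact_force: [-0.1, 1.1, 0.8]
gripper_width: 0.0852
t=31.9 pos [0.3552 0.0151 0.3121] yaw 0.180 F [-0.1  1.1  0.8] w 0.0852 tilt [ 0.005 -0.009 -1.   ]
SHIFT [ 0.41 -0.46 -0.26] TWIST 0.002
```

View pics/ts13.png

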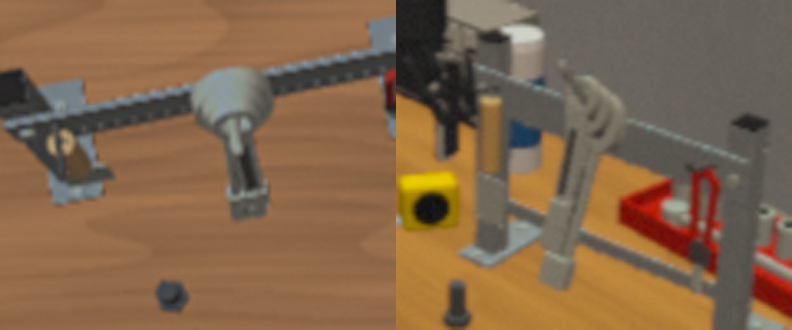

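All three are nested on the prong, small outermost. One check of the shank tilts before I hand in.

```bash
python3 -m jog '[[[0,0,0],0,1],[[0,0,0],0,1],[[0,0,0],0,1],[[0,0,0],0,1],[[0,0,0],0,1],[[0,0,0],0,1],[[0,0,0],0,1],[[0,0,0],0,1]]' >/dev/null
python3 - <<'E'
from h import *
p,d=snap('top','t14');c=camera_info('top');K=np.array(c['mtx']);T=np.array(c['world_from_camera'])
v,u=np.mgrid[115:175,240:285];D=d[115:175,240:285].ravel()
W=(T[:3,:3]@((np.linalg.inv(K)@np.stack([u.ravel(),v.ravel(),np.ones(u.size)]))*D)).T+T[:3,3]-TIP
f=W@H;l=W@[-.177,.984,0];z=W[:,2]+.331
for k in range(4,34):
    q=(D>0)&(abs(l)<.012)&(np.floor(z*100)==k)
    if q.sum():print(k,q.sum(),'fwd min/med',np.round([f[q].min(),np.median(f[q])],4))
o=np.abs(np.load('pics/t9.npz')['p'].astype(int)-p).sum(2)
E
```

```text
6 5 fwd min/med [-0.0015 -0.    ]
7 11 fwd min/med [-0.0015  0.0012]
8 1 fwd min/med [0.0035 0.0035]
11 5 fwd min/med [-0.0044 -0.0038]
12 2 fwd min/med [-0.0017 -0.0003]
13 3 fwd min/med [-0.0004  0.0029]
14 6 fwd min/med [-0.0093 -0.0078]
15 13 fwd min/med [-0.009  -0.0066]
16 20 fwd min/med [-0.0068 -0.0029]
17 17 fwd min/med [-0.0039  0.002 ]
18 15 fwd min/med [0.0002 0.004 ]
19 17 fwd min/med [0.0048 0.0078]
20 14 fwd min/med [0.0088 0.0114]
21 12 fwd min/med [0.01  0.014]
22 20 fwd min/med [0.013  0.0168]
23 8 fwd min/med [0.0174 0.0181]
24 8 fwd min/med [0.0203 0.0225]
25 5 fwd min/med [0.0242 0.0265]
26 16 fwd min/med [0.0257 0.0365]
27 55 fwd min/med [0.0262 0.071 ]
28 38 fwd min/med [0.0294 0.0587]
29 37 fwd min/med [0.0302 0.0398]
30 41 fwd min/med [0.0225 0.0396]
31 9 fwd min/med [0.0125 0.0161]
32 9 fwd min/med [-0.0016  0.0079]
33 12 fwd min/med [-0.0035  0.0015]
```

```bash
python3 -c "
from h import *
finish_job()"
```

```text
the job is handed in; nothing more can be done
```

All three spanners now hang by their rings on the prong: large innermost, then medium, then small outermost. The job is handed in; it gave no verdict, so this rests on my own checks. I used about 33 s of the 72 s.

- **Method:** The tool can't tilt, so I threaded the large spanner with its shank level. I first pushed the medium and small rings down on the rail's bar so they tilted about 22° and 26° in the grip. I did this because a level small ring would not have passed over the prong.
- **Hang angles:** Depth readings put the shanks at about 20° (large), 21° (medium) and 17° (small) from plumb; the limit is 34°. The large read about 26° just after release and about 20° once all three were on. The medium was measured before the small went on.
- **Forces and clearance:** I saw no contact force while threading. At hand-in the gripper was open, clear of everything, and read about 0 N.
- **Bystanders:** I touched none of the bystanders knowingly. The tape and bolt were still in place in the last picture. I didn't measure any of the five for movement, and the others were outside that picture.
- **Disagreement:** The fitted centre of the large ring was about 6 mm off the predicted one. I went with the prediction, and it threaded without contact.

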